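Weigh a tin of shoe tacks on the hand scale

TASK

Take the red hand scale from its stand, hook it under the peak of the blue tin's hoop handle and lift gently until the tin hangs just clear of the bench by a finger's breadth (never more than 20 mm), and keep it hanging there, still and level, for a good second so that it can be weighed. Then lower it gently to where it stood, unhook, and put the scale back upright in its stand. Touch the tin only with the scale, and leave the other things on the bench alone.

Things in the scene. Friction and masses are not known exactly. Their poses are not given: they have to be found in the camera images.
- scale_center (a point): centre of the scale's red housing, 45 mm above the scale's underside. Housing 48 (x) by 26 (y) by 84 mm tall on a black foot flange 54 (x) by 44 (y) by 6 mm; 90 mm high in all, 0.16 kg. Grip it from above across the 26 mm (y), 10 mm or more above the flange. x: the way the hook's mouth faces; z up. Starts upright in its stand, hook hanging in the slot.
- hook_bowl (a point): inside bottom of the steel hook, where a hung bar rests: on the housing's centre line, 60 mm below the scale's underside with the hook fully in (6 mm round bar, outer bottom at 66 mm). J in the scale's x-z plane: shank on the centre line down to 12 mm below the underside, cranked back to a rear limb at x = -17 mm (24 to 50 mm below), then this bowl, then the lip.
- hook_lip (a point): free end of the hook: centre of the bar's end at x = +18 mm, 45 mm below the scale's underside with the hook fully in (its top at 42 mm). The mouth faces +x: a 6 mm bar enters from there over the lip, the bar's centre 24 to 36 mm below the underside. Hook, bowl and lip go down together as the spring stretches.
- hook (a joint): how far the hook is drawn out of the scale (m): 0 fully in, at most 0.085. Spring 110 N/m with light damping: it hangs 0.0027 out by its own weight, and each newton of load draws it out another 9.1 mm. The blue pointer on the cream faces of the housing moves down with it.
- stand_seat (a point): middle of the seat of the fixed dark stand, on top of its two rails, 100 mm above the bench; the middle of the scale's underside belongs here. Rails run along x with a 20 mm wide slot between them for the hook, open at the top and both ends. Rims 8 mm high (y) and lips 6 mm high (x) leave the flange 4 mm play each way. 72 (x) by 64 (y) by 108 mm high, base plate 100 by 100 mm.
- tin_peak (a point): centre of the bar at the peak in the middle of the tin's stiff hoop handle, 120 mm above the tin's underside, 54 mm above the lid. 6 mm steel bar in the tin's y-z plane: it runs along y, so the hook goes under it along x, from either side. Legs at y = -44 and +44 mm; top level at 107 mm high, the peak rising to 120 mm from 13 mm either side of the middle.
- tin_center (a point): middle of the round blue tin with a cream band, 33 mm above its underside: body 87 mm across, 66 mm high. Mass unknown, 0.22 to 0.8 kg. z up.
- jar_mid (a point): bystander: glass jar with yellow cap, 68 mm across, 110 mm high; half-way up
- can_mid (a point): bystander: steel can with yellow band, 72 mm across, 100 mm high; half-way up
- hammer_mid (a point): bystander: hammer 250 mm long lying on the bench; middle of its length
- insole_mid (a point): bystander: bright green insole, about 155 by 70 by 8 mm, lying flat on the bench; middle
Not all that is in view belongs to the job. Of the things that look like the part that bears scale_center, the smaller one is meant. Leave any purple look-alike of the part that bears tin_peak alone.

How it is judged (in metres and radians):
On the way, in this order (a step that is already met when the one before it is completed fails the run):
1. the tin hangs from the hook, clear of the bench by 4 to 20 mm and nearly still, for 1 s (height (world z) of tin_center between 0.037 and 0.053 m and angle between tin_center's own z axis and vertical below 0.3 rad and contact force between scale and tin above 1 N and contact force between tin and table below 0.05 N and value of joint hook above 0.015 m and linear speed of tin below 0.08 m/s), for 1 s.
2. the tin stands on the bench again and the scale is unhooked and off it (height (world z) of tin_center below 0.035 m and contact force between scale and tin below 0.05 N and distance between hook_bowl and tin_peak above 0.05 m), for 0.1 s.
At the end, for the whole second after the job is handed in: the scale stands upright (within 0.08 rad) and still in its stand, its middle within 12 mm of the seat's middle and its underside down on the rails (within 5 mm); the tin stands upright and still on the bench within 40 mm of where it was (horizontal distance between scale_center and stand_seat below 0.012 m and z of scale_center in the frame of stand_seat between 0.04 and 0.049 m and angle between scale_center's own z axis and vertical below 0.08 rad and linear speed of each of scale, tin below 0.02 m/s and height (world z) of tin_center below 0.035 m and angle between tin_center's own z axis and vertical below 0.05 rad and distance of tin_center from where it was at the start of the episode below 0.04 m); the robot touches nothing.
It fails at once if the tin is raised more than 20 mm off the bench (height (world z) of tin_center above 0.053 m).
It fails at once if rough handling: the tin is set down or pressed on the bench with more than 14 N, or the scale and the tin push or pull on one another with more than 12 N (contact force between tin and table above 14 N or contact force between scale and tin above 12 N).
It fails at once if the tin is tipped more than 0.5 rad (angle between tin_center's own z axis and vertical above 0.5 rad).
It fails at once if the robot itself touches the tin (contact force between any of the fingers, the arm and tin above 0.5 N).
It fails at once if a bystander is moved by more than 15 mm (distance of any of jar_mid, can_mid, hammer_mid, insole_mid from where it was at the start of the episode above 0.015 m).
It also fails if it takes over 72 s, if anything falls off the work surface, if the arm or the gripper's body presses on something with over 40 N, if the wrist force passes 120 N, or if a joint passes its speed limit or range.

ROBOT

A 6-joint arm with a two-finger parallel gripper is mounted at the origin on the work surface. World frame = base frame: x ahead of the robot, y to its left, z up, the work surface at z = 0. Lengths are in mm, angles in rad, forces in N, time in s.
With the tool pointing down it reaches from about 275 to 975 mm from the base axis. Payload 8.4 kg.
Tool frame: the origin (TCP) lies midway between the tips of the shut fingers; the grasp point (between the pads) lies 19 mm behind it; z points along the fingers, y is the line along which they close (so a half turn about z gives the same grasp; the last joint's range is limited). The gripper opens to 92 mm and grips with 3 to 60 N. Pads are 20 mm wide; open, the fingers measure 128 mm over their backs; the gripper's body (75 mm by 189 mm) begins 69 mm behind the grasp point.
Start: joints at [-1.105, 0.353, 1.633, -0, 1.155, -0.002], TCP at [281.826, -557.855, 214.583] pointing down, gripper open.
Joint ranges: [-2.63, 2.63], [-0.92, 2.1], [0.06, 2.66], [-1.3, 4.44], [0, 2.69], [-3.02, 3.02]. Speed limits (rad/s): [2.22, 2.22, 2.79, 3.14, 3.14, 3.14].

INTERFACE

Orientations are given as a 3x3 rotation matrix whose columns are the frame's x, y, z axes.
In Python, from plant import get_obs, eyes, job gives the robot as it stands. The module is installed in compiled form; this text tells all that it offers.
- The arm moves only by the tool servo_tool, never from a script. Its argument "moves" is one flat list of numbers, 7 for each row, row after row: the turn, a rotation vector about the tool's x, y, z in degrees, then the shift along the tool's x, y, z in cm, then the closure, from -1 (fully open) to 1 (shut), so that 0 is half open. In form: [wx, wy, wz, tx, ty, tz, hand, wx, wy, wz, tx, ty, tz, hand, ...]. A call has 1 to 10 rows; each row shifts and turns the commanded pose from where the row before left it, along the tool's axes as they then stand; what a row does not reach is not made up. A row lasts 1/12 s, in which the tool goes at most 41.7 mm and 7.16 degrees, less where a joint would pass 70% of its speed; a pose out of reach is approached as far as the arm can. A call is refused whole if a number of a shift passes 4.17 or a number of a turn 7.16, either way. A call with a gripper value outside its range is refused whole. The fingers move at their own pace and stop on an object; "force" is the grip in N (left out, the last holds). Time passes only in rows, so rows that do not move let the fingers close. It gives the time, the measured TCP pose, the force, the opening and the grip force at its end, in the units of the state.
- get_obs(): the state, without advancing time (a new reading comes with each control period).
- eyes.get_image(name): name is "side" or "top"; returns (picture, depth): 420x560x3 uint8, red, green, blue; 420x560 float32, mm along the optical axis (not along the pixel's ray), 0 where there is no reading.
- eyes.camera_model(name): a dict with "intrinsics" (3x3 intrinsics, pixels), "view" (4x4, takes a point from world to camera coordinates). Camera axes: x right, y down, z forward; pixel columns grow to the right and rows downward; lengths in mm; the calibration is good to about 2 mm. A picture is of the moment at which its call begins. camera_model takes no time and is no camera call.
- job.hand_in(): hands the job in; it is judged then, once.
The state is a dict: "t": time; "joint_positions": joint angles; "joint_vel": joint speeds; "joint_efforts": joint torques, N m; "eef_pos": TCP position; "eef_rot": TCP orientation; "wrist_force": force on the tool from outside, world axes, zero at the start; "moment": the same for the moment, N m; "gripper_width": finger opening in mm; "grasp_force": force on a finger pad.
Only numpy, scipy, OpenCV 4.12 (cv2) and the standard library are available. Lean on these libraries where they do the work, as an engineer would, in place of code of your own. Each camera call takes 0.05 s, during which the arm holds its last target. There are 200 camera calls.

## Working session

There is one attempt and no reset: what is moved stays moved. The work goes in short steps, Python scripts to look and compute and a tool call to move; the robot and the scene stay as the last step left them, time stands still between calls to the robot, and variables do not carry over. Pictures are saved under pics/ and viewed, at most 10 in all, crops included, and the job is handed in when it is done.

Besides the shell and the picture viewer there is one more tool, called after "Request:" by a JSON object that holds its "fn" and its "kwargs". servo_tool: Moves the arm, as the interface text tells. Its arguments: {"type":"object","properties":{"moves":{"type":"array","items":{"type":"number"}},"force":{"type":"number"}},"required":["moves"]}

```bash
mkdir -p pics
cat > h.py <<'E'
import numpy as np, cv2
from plant import get_obs, eyes, job
def grab(n):
    im,d=eyes.get_image(n); m=eyes.camera_model(n); return im,d,np.array(m['intrinsics']),np.array(m['view'])
def world(u,v,z,K,V):
    # z depth -> world
    p=np.linalg.inv(K)@np.array([u,v,1.])*z
    return (np.linalg.inv(V)@np.r_[p,1])[:3]
def cloud(d,K,V):
    v,u=np.mgrid[:d.shape[0],:d.shape[1]]
    P=np.stack([u,v,np.ones_like(u)],-1)@np.linalg.inv(K).T*d[...,None]
    Vi=np.linalg.inv(V); return P@Vi[:3,:3].T+Vi[:3,3]
def ray(u,v,h,K,V):
    Vi=np.linalg.inv(V); d=Vi[:3,:3]@np.linalg.inv(K)@np.array([u,v,1.]); o=Vi[:3,3]
    return o+d*(h-o[2])/d[2]
def proj(p,K,V):
    q=V@np.r_[p,1]; q=K@q[:3]; return q[:2]/q[2]
E
python3 - <<'E'
from h import *
for n in('side','top'):
    im,d,K,V=grab(n); cv2.imwrite(f'pics/{n}0.png',im[...,::-1]); np.savez(f'{n}0.npz',im=im,d=d,K=K,V=V)
    print(n,K.round(1).tolist(),np.linalg.inv(V).round(3).tolist())
print(get_obs())
E
```

```text
side [[519.2, 0.0, 279.4], [0.0, 519.2, 207.2], [0.0, 0.0, 1.0]] [[-0.964, -0.125, 0.237, 168.287], [-0.266, 0.523, -0.81, 1213.668], [-0.023, -0.843, -0.537, 922.256], [0.0, 0.0, 0.0, 1.0]]
top [[382.5, 0.0, 279.9], [0.0, 382.5, 209.9], [0.0, 0.0, 1.0]] [[-0.002, -0.992, 0.128, 397.057], [-1.0, 0.004, 0.021, -17.157], [-0.021, -0.128, -0.992, 989.298], [0.0, 0.0, 0.0, 1.0]]
{'t': 0.1, 'joint_positions': array([-1.10539692e+00,  3.53558822e-01,  1.63404477e+00, -1.04781949e-05,
        1.15522128e+00, -2.42599353e-03]), 'joint_vel': array([-5.59889790e-04,  9.81866958e-05, -2.53822394e-03,  9.68752570e-04,
       -1.02542862e-03,  9.30915950e-04]), 'joint_efforts': array([-1.23998045e-03, -5.94908452e+01, -3.34929872e+01,  7.00587546e-02,
        1.83500274e-02, -3.86033349e-06]), 'eef_pos': array([ 281.62417412, -557.45549716,  213.95772312]), 'eef_rot': array([[ 8.92549114e-01,  4.50949846e-01, -5.61562417e-04],
       [ 4.50950195e-01, -8.92548440e-01,  1.09686239e-03],
       [-6.59173185e-06, -1.23224024e-03, -9.99999241e-01]]), 'wrist_force': array([-0.68336686, -0.41031681, -0.6635455 ]), 'moment': array([-0.01787418,  0.0084867 ,  0.02541878]), 'grasp_force': 0.0, 'gripper_width': 91.68928200971754}
```

View pics/side0.png

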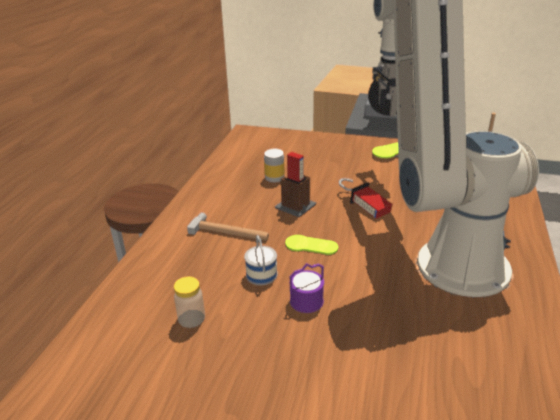

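View pics/top0.png

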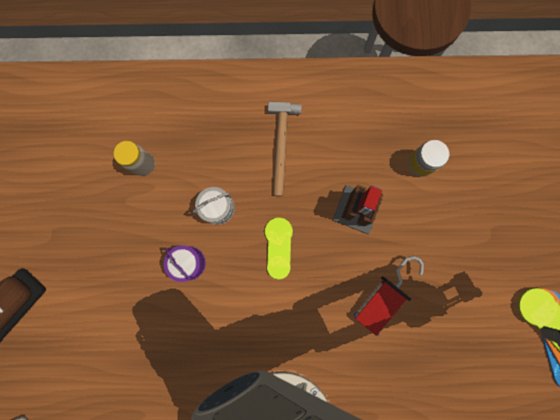

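The side view shows the red scale in its dark stand at (295,180) and a bigger red scale lying flat at (370,200). The blue tin is at (261,265) and the purple look-alike at (307,288). In the top view the same things are at (368,203), (383,305), (214,206) and (185,263).

The upright scale in the stand is the smaller one and starts in its stand as described, so it is the one meant. The blue/white tin at top (214,206) is the tin. I'll confirm both in a crop and measure them.

Run:
```python
from h import *
A={n:np.load(f'{n}0.npz') for n in('side','top')}
s=A['side']['im'];t=A['top']['im']
a=cv2.resize(s[135:225,255:355],(400,360),interpolation=2); b=cv2.resize(t[175:255,320:410],(400,355),interpolation=2)
c=cv2.resize(s[225:295,225:325],(400,280)[:2],interpolation=2); e=cv2.resize(t[175:240,180:250],(400,280),interpolation=2)
b=cv2.resize(b,(400,300));a=cv2.resize(a,(400,300))
cv2.imwrite('pics/crop.png',np.vstack([np.hstack([a,b]),np.hstack([c,e])])[...,::-1])
for n in A:
    im,d,K,V=[A[n][k] for k in('im','d','K','V')]; C=cloud(d,K,V); h=cv2.cvtColor(im,cv2.COLOR_RGB2HSV)
    red=((h[...,0]<6)|(h[...,0]>174))&(h[...,1]>190)&(h[...,2]>60)
    k,l,st,ce=cv2.connectedComponentsWithStats(red.astype(np.uint8))
    for i in range(1,k):
        if st[i,4]>60:
            P=C[l==i]; print(n,'red',st[i],ce[i].round(),P.min(0).round(),P.max(0).round())
            if P[:,2].max()>150:
                T=P[P[:,2]>P[:,2].max()-8]; print('  top',len(T),cv2.minAreaRect(T[:,:2].astype(np.float32)),np.median(T[:,2]))
                T=T[:,:2]; print(cv2.boxPoints(cv2.minAreaRect(T.astype(np.float32))).round(0).tolist())
    x,y=(slice(225,295),slice(235,290)) if n=='side' else (slice(180,235),slice(185,245))
    P=C[x,y].reshape(-1,3); 
    L=P[(P[:,2]>60)&(P[:,2]<72)]; H=P[(P[:,2]>85)]; 
    print(n,'lid',len(L),cv2.minEnclosingCircle(L[:,:2].astype(np.float32)),'handle',len(H),H.max(0) if len(H) else 0)
    if len(H): print(cv2.minAreaRect(H[:,:2].astype(np.float32)),H.round().tolist()[:40])
    x,y=(slice(165,225),slice(270,325)) if n=='side' else (slice(175,240),slice(325,390))
    P=C[x,y].reshape(-1,3); q=P[(P[:,2]>2)&(P[:,2]<12)]; print('base',cv2.minAreaRect(q[:,:2].astype(np.float32)))
    q=P[(P[:,2]>94)&(P[:,2]<112)]; print('seat',len(q),cv2.minAreaRect(q[:,:2].astype(np.float32)))
```

```text
side red [363 195  23  15 112] [374. 201.] [ 237. -255.   32.] [ 309. -188.   47.]
side lid 512 ((529.2105712890625, 169.579833984375), 47.55531311035156) handle 79 [ 554.61474249 1213.6676471   922.25582065]
((353.7025451660156, 665.461181640625), (18.166257858276367, 1157.2838134765625), 19.58599281311035) [[168.0, 1214.0, 922.0], [547.0, 139.0, 108.0], [544.0, 140.0, 110.0], [551.0, 137.0, 103.0], [545.0, 146.0, 111.0], [542.0, 145.0, 111.0], [553.0, 132.0, 96.0], [544.0, 149.0, 110.0], [541.0, 150.0, 111.0], [531.0, 170.0, 126.0], [552.0, 135.0, 95.0], [554.0, 122.0, 86.0], [540.0, 154.0, 110.0], [532.0, 169.0, 122.0], [530.0, 166.0, 121.0], [168.0, 1214.0, 922.0], [555.0, 128.0, 86.0], [551.0, 131.0, 89.0], [536.0, 163.0, 115.0], [532.0, 169.0, 120.0], [529.0, 167.0, 119.0], [168.0, 1214.0, 922.0], [540.0, 153.0, 103.0], [530.0, 173.0, 119.0], [529.0, 170.0, 118.0], [550.0, 135.0, 85.0], [531.0, 173.0, 116.0], [527.0, 174.0, 117.0], [525.0, 173.0, 117.0], [531.0, 173.0, 112.0], [525.0, 180.0, 119.0], [525.0, 173.0, 113.0], [525.0, 182.0, 117.0], [525.0, 173.0, 111.0], [526.0, 18
[... 1461 characters left out ...]
 [547.0, 147.0, 108.0], [547.0, 144.0, 108.0], [546.0, 141.0, 112.0], [547.0, 140.0, 109.0], [547.0, 137.0, 108.0], [547.0, 136.0, 104.0], [548.0, 134.0, 102.0], [550.0, 129.0, 88.0], [544.0, 151.0, 110.0], [544.0, 148.0, 111.0], [544.0, 146.0, 109.0], [544.0, 144.0, 109.0], [544.0, 142.0, 108.0], [545.0, 140.0, 106.0], [542.0, 156.0, 106.0], [542.0, 153.0, 110.0], [541.0, 151.0, 112.0], [542.0, 149.0, 110.0], [541.0, 146.0, 111.0], [542.0, 144.0, 110.0], [539.0, 162.0, 114.0]]
base ((531.9525756835938, -196.71365356445312), (167.12252807617188, 167.86282348632812), 89.5859146118164)
seat 458 ((526.7249755859375, -194.75540161132812), (64.75922393798828, 72.8477554321289), 68.51477813720703)
```

View pics/crop.png

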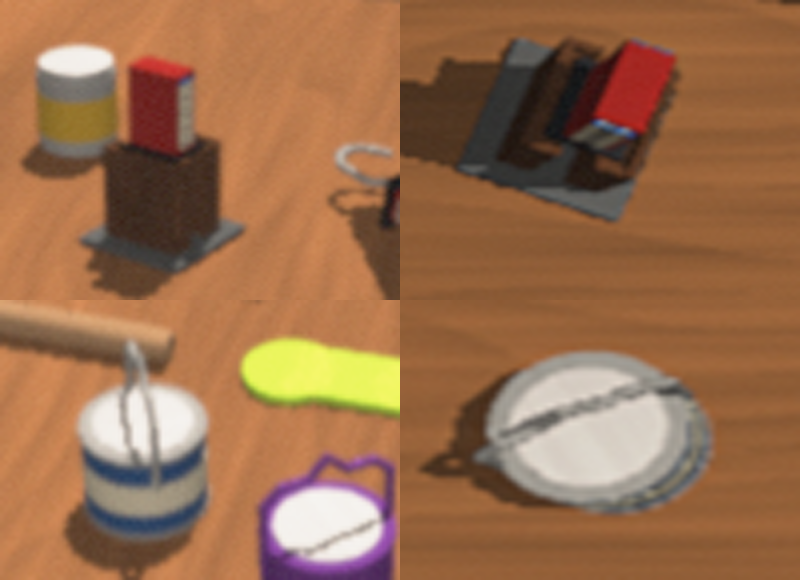

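The crop confirms it: an upright small red scale sits in the stand with a cream narrow end towards the robot side, and the tin is blue/cream with a wire hoop. Next I'll measure orientations.

Run:
```python
from h import *
for n in('side','top'):
    A=np.load(f'{n}0.npz');im,d,K,V=[A[k] for k in('im','d','K','V')]; C=cloud(d,K,V)
    C[d==0]=np.nan
    P=C.reshape(-1,3); rgb=im.reshape(-1,3).astype(int)
    def box(name,m):
        q=P[m][:,:2].astype(np.float32); r=cv2.minAreaRect(q); b=cv2.boxPoints(r); e=b[1]-b[0];f=b[2]-b[1]
        l=e if np.hypot(*e)>np.hypot(*f) else f
        print(n,name,m.sum(),'c',np.round(r[0],1),'sz',np.round(r[1],1),'long axis deg',np.degrees(np.arctan2(l[1],l[0])).round(1),'med',np.median(q,0).round(1),'z',np.median(P[m][:,2]).round(1))
    near=lambda x,y,r:(np.hypot(P[:,0]-x,P[:,1]-y)<r)
    S=near(526,-195,75)
    box('top190',S&(P[:,2]>184)&(P[:,2]<196))
    box('house',S&(P[:,2]>120)&(P[:,2]<196))
    box('rim108',S&(P[:,2]>102)&(P[:,2]<113))
    box('stand',S&(P[:,2]>30)&(P[:,2]<113))
    box('base',S&(P[:,2]>3)&(P[:,2]<13))
    T=near(531,168,50)
    m=T&(P[:,2]>100)&(P[:,2]<132); box('hoop',m)
    q=P[m]; print(cv2.fitLine(q[:,:2].astype(np.float32),cv2.DIST_HUBER,0,.01,.01).ravel().round(3), 'max z',np.sort(q[:,2])[-6:].round(1), 'peakpts',q[q[:,2]>116].mean(0).round(1))
    box('lid',T&(P[:,2]>62)&(P[:,2]<70))
```

```text
side top190 90 c [ 525.5 -194.4] sz [31.2 53.8] long axis deg -20.6 med [ 521.8 -189.7] z 189.7
side house 392 c [ 525.1 -192.9] sz [33.5 55.6] long axis deg -19.7 med [ 522.  -185.7] z 160.9
side rim108 169 c [ 525.1 -195.7] sz [73.8 75.7] long axis deg -21.3 med [ 520.3 -180.6] z 106.9
side stand 721 c [ 524.5 -194.1] sz [76.9 76.9] long axis deg 67.6 med [ 517.  -172.3] z 76.8
side base 278 c [ 521.3 -177.7] sz [143.  112.8] long axis deg 11.4 med [ 508.6 -165.3] z 8.0
side hoop 50 c [528.9 171.3] sz [ 5.4 80.9] long axis deg -61.1 med [525.2 180.3] z 110.1
[ 4.90000e-01 -8.72000e-01  5.26049e+02  1.78041e+02] max z [118.8 119.4 119.5 120.9 122.4 126.3] peakpts [528.7 172.2 119.5]
side lid 459 c [530.9 166.9] sz [87.9 87.9] long axis deg -29.3 med [530.9 170. ] z 67.1
top top190 285 c [ 525.9 -194.3] sz [26.3 50. ] long axis deg -21.4 med [ 526.5 -193.7] z 189.3
top house 428 c [ 526.8 -194.6] sz [26.4 52.1] long axis deg -22.2 med [ 522.7 -190. ] z 188.3
top rim108 352 c [ 526.5 -194.9] sz [64.7 72.9] long axis deg -21.9 med [ 521.7 -182.6] z 106.4
top stand 626 c [ 526.7 -194.7] sz [65.  72.9] long axis deg -21.7 med [ 516.1 -178.4] z 104.1
top base 571 c [ 523.3 -194.8] sz [116.5 137.9] long axis deg -18.9 med [ 504.7 -168.4] z 7.4
top hoop 96 c [532.5 167.5] sz [ 7.  86.6] long axis deg -61.2 med [533.4 166.2] z 109.6
[ 4.67000e-01 -8.84000e-01  5.32411e+02  1.67094e+02] max z [120.2 120.2 120.9 120.9 121.  121.2] peakpts [532.3 167.7 119.3]
top lid 862 c [532.2 167.9] sz [86.2 85.3] long axis deg 49.3 med [529.5 167.8] z 65.9
```

Request:
{"fn": "servo_tool", "kwargs": {"moves": [0,0,6.9,0,0,-0.3,-1,0,0,6.9,0,0,-0.3,-1,0,0,6.9,0,0,-0.3,-1,0,0,6.9,0,0,-0.3,-1,0,0,6.9,0,0,-0.3,-1,0,0,6.9,0,0,-0.3,-1,0,0,7.0,0,0,-0.3,-1,0,0,0,0.6,-2.8,0,-1,0,0,0,0.6,-2.8,0,-1,0,0,0,0.6,-2.8,0,-1]}}

```text
t: 0.93
eef_pos: [329.5, -485.5, 235.1]
eef_rot: [[0.929, -0.369, -0.0], [-0.369, -0.929, 0.001], [-0.001, -0.001, -1.0]]
wrist_force: [-0.0, -0.2, 0.3]
gripper_width: 92.3
grasp_force: 0.0
```

Request:
{"fn": "servo_tool", "kwargs": {"moves": [0,0,0,0.7,-3.1,0,-1,0,0,0,0.7,-3.1,0,-1,0,0,0,0.7,-3.1,0,-1,0,0,0,0.7,-3.1,0,-1,0,0,0,0.7,-3.1,0,-1,0,0,0,0.7,-3.1,0,-1,0,0,0,0.7,-3.1,0,-1,0,0,0,0.7,-3.1,0,-1,0,0,0,0.7,-3.1,0,-1,0,0,0,0.7,-3.1,0,-1]}}

```text
t: 1.77
eef_pos: [509.1, -222.4, 235.3]
eef_rot: [[0.93, -0.368, -0.0], [-0.368, -0.93, 0.0], [-0.0, -0.0, -1.0]]
wrist_force: [0.8, -0.8, -0.2]
gripper_width: 91.8
grasp_force: 0.0
```

```bash
cat >> h.py <<'E'
def rel(x,y,z,yaw):
    o=get_obs(); R=o['eef_rot']; p=o['eef_pos']; a=np.radians(yaw)
    xa=np.array([np.cos(a),np.sin(a),0]); Rt=np.c_[xa,np.cross([0,0,-1],xa),[0,0,-1]]
    w=cv2.Rodrigues(R.T@Rt)[0].ravel()
    print('t',round(o['t'],2),'p',p.round(1),'yaw',np.degrees(np.arctan2(R[1,0],R[0,0])).round(2),'turn deg',np.degrees(w).round(2),'shift cm',(R.T@(np.array([x,y,z])-p)/10).round(2),'w',o['gripper_width'],'F',o['wrist_force'].round(2),'g',o['grasp_force'],'q',o['joint_positions'].round(2))
E
python3 -c "
from h import *
rel(526,-194.5,125,-21.6)"
```

```text
t 1.77 p [ 509.1 -222.4  235.3] yaw -21.6 turn deg [-0.    0.03  0.  ] shift cm [ 0.55 -3.21 11.03] w 91.77163572640441 F [ 0.78 -0.77 -0.24] g 0.0 q [-0.41  0.23  1.76 -0.    1.16  1.53]
```

Request:
{"fn": "servo_tool", "kwargs": {"moves": [0,0,0,0,0,0,-1,0,0,0,0,0,0,-1]}}

```text
t: 1.93
eef_pos: [509.1, -222.7, 235.3]
eef_rot: [[0.931, -0.365, -0.001], [-0.365, -0.931, 0.0], [-0.001, 0.0, -1.0]]
wrist_force: [-1.0, -0.1, -0.8]
gripper_width: 91.9
grasp_force: 0.0
```

```bash
python3 -c "
from h import *
rel(526,-194.5,125,-21.6)"
```

```text
t 1.93 p [ 509.1 -222.7  235.3] yaw -21.43 turn deg [0.   0.04 0.17] shift cm [ 0.55 -3.24 11.02] w 91.9276263232824 F [-1.   -0.13 -0.82] g 0.0 q [-0.41  0.23  1.76 -0.    1.16  1.53]
```

Request:
{"fn": "servo_tool", "kwargs": {"moves": [0,0,0,0.5,-3.2,0,-1,0,0,0,0,0,2.5,-1,0,0,0,0,0,2.5,-1,0,0,0,0,0,2.0,-0.5,0,0,0,0,0,2.0,-0.3,0,0,0,0,0,2.0,0,0,0,0,0,0,0,0.2], "force": 25}}

```text
t: 2.52
eef_pos: [521.9, -196.2, 121.9]
eef_rot: [[0.929, -0.369, -0.006], [-0.369, -0.929, 0.002], [-0.006, 0.0, -1.0]]
wrist_force: [-0.8, 0.4, -0.6]
gripper_width: 67.3
grasp_force: 0.0
```

Request:
{"fn": "servo_tool", "kwargs": {"moves": [0,0,0,0,0,0,0.3,0,0,0,0,0,0,0.4,0,0,0,0,0,0,0.5,0,0,0,0,0,0,1,0,0,0,0,0,0,1,0,0,0,0,0,0,1]}}

```text
t: 3.02
eef_pos: [525.5, -196.1, 126.3]
eef_rot: [[0.93, -0.368, 0.001], [-0.368, -0.93, -0.0], [0.001, -0.0, -1.0]]
wrist_force: [-0.0, 3.1, 1.3]
gripper_width: 27.2
grasp_force: 0.9
```

Run:
```python
from h import *
rel(526,-194.5,125,-21.6)
```

```text
t 3.02 p [ 525.5 -196.1  126.3] yaw -21.6 turn deg [-0.01 -0.07  0.  ] shift cm [-0.01 -0.17  0.13] w 27.188266688836904 F [-0.01  3.08  1.3 ] g 0.9201031364500523 q [-0.36  0.36  1.85  0.    0.93  1.59]
```

Request:
{"fn": "servo_tool", "kwargs": {"moves": [0,0,0,0,0,0,1,0,0,0,0,0,0,1,0,0,0,0,0,0,1]}}

```text
t: 3.27
eef_pos: [525.5, -196.0, 126.2]
eef_rot: [[0.93, -0.368, 0.001], [-0.368, -0.93, -0.0], [0.001, -0.0, -1.0]]
wrist_force: [-0.9, 0.8, 6.2]
gripper_width: 25.5
grasp_force: 25.0
```

Request:
{"fn": "servo_tool", "kwargs": {"moves": [0,0,0,0,0,-1,1,0,0,0,0,0,-1.5,1,0,0,0,0,0,-1.5,1,0,0,0,0,0,-1.5,1,0,0,0,0,0,-1.5,1,0,0,0,0,0,-1.5,1,0,0,0,0,0,-1.5,1,0,0,0,0,0,0,1,0,0,0,0,0,0,1]}}

```text
t: 4.02
eef_pos: [525.3, -196.1, 226.2]
eef_rot: [[0.93, -0.368, 0.001], [-0.368, -0.93, -0.001], [0.001, 0.0, -1.0]]
wrist_force: [0.0, -0.5, -1.9]
gripper_width: 26.0
grasp_force: 25.0
```

Run:
```python
from h import *
rel(526,-194.5,125,-21.6)
o=[]
for n in('side','top'):
    im,d,K,V=grab(n); np.savez(f'{n}1.npz',im=im,d=d,K=K,V=V)
    p=get_obs()['eef_pos']; u,v=proj(p-[0,0,40],K,V).astype(int); print(n,u,v)
    c=im[max(v-45,0):v+45,max(u-50,0):u+50]; o.append(cv2.resize(c,(400,400),interpolation=2))
cv2.imwrite('pics/lift.png',np.hstack(o)[...,::-1])
```

```text
t 4.02 p [ 525.3 -196.1  226.2] yaw -21.6 turn deg [ 0.   -0.08  0.  ] shift cm [-1.000e-02 -1.700e-01  1.012e+01] w 26.011960780144733 F [ 0.02 -0.47 -1.9 ] g 24.999907314777374 q [-0.36  0.24  1.76 -0.    1.14  1.59]
side 295 156
top 372 198
```

View pics/lift.png

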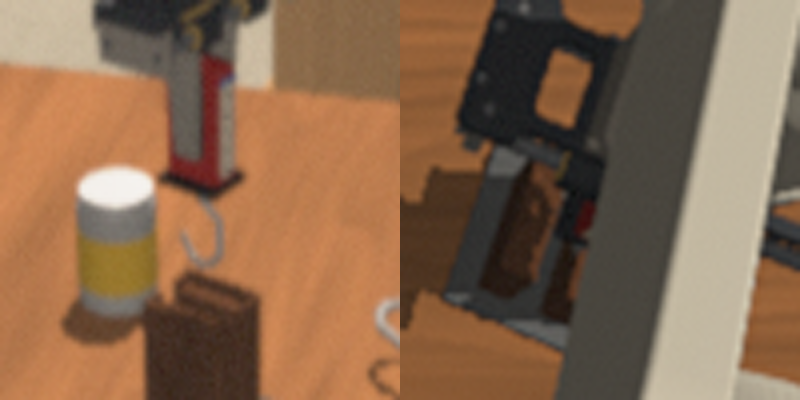

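The scale is lifted clean. In the side crop the hook's lip is at the left (185,240) and the rear limb at the right. Image left is world +x, so the mouth faces tool +x. Next I turn 50° and carry it to the near side of the tin.

Request:
{"fn": "servo_tool", "kwargs": {"moves": [0,0,-5,0,0,0,1,0,0,-5,0,0,0,1,0,0,-5,0,0,0,1,0,0,-5,0,0,0,1,0,0,-5,0,0,0,1,0,0,-5,0,0,0,1,0,0,-5,0,0,0,1,0,0,-5,0,0,0,1,0,0,-5,0,0,0,1,0,0,-5,0,0,0,1]}}

```text
t: 4.95
eef_pos: [524.3, -195.7, 224.2]
eef_rot: [[0.878, 0.479, -0.002], [0.479, -0.878, 0.001], [-0.002, -0.002, -1.0]]
wrist_force: [-0.3, -0.6, -2.2]
gripper_width: 25.8
grasp_force: 25.0
```

Request:
{"fn": "servo_tool", "kwargs": {"moves": [0,0,0,0.6,-1.5,0,1,0,0,0,1.2,-3,0,1,0,0,0,1.2,-3,0,1,0,0,0,1.2,-3,0,1,0,0,0,1.2,-3,0,1,0,0,0,1.2,-3,0,1,0,0,0,1.2,-3,0,1,0,0,0,1.2,-3,0,1,0,0,0,1.2,-3,0,1,0,0,0,1.2,-3,0,1]}}

```text
t: 5.78
eef_pos: [488.6, 110.3, 224.5]
eef_rot: [[0.88, 0.476, -0.002], [0.476, -0.88, -0.0], [-0.002, -0.0, -1.0]]
wrist_force: [0.3, -0.7, -2.4]
gripper_width: 25.6
grasp_force: 25.0
```

Request:
{"fn": "servo_tool", "kwargs": {"moves": [0,0,0,1.2,-3,0,1,0,0,0,0,0,0,1,0,0,0,0,0,0,1]}}

```text
t: 6.03
eef_pos: [485.2, 142.2, 224.5]
eef_rot: [[0.878, 0.478, -0.002], [0.478, -0.878, -0.001], [-0.002, -0.0, -1.0]]
wrist_force: [0.1, -0.4, -2.5]
gripper_width: 26.2
grasp_force: 25.0
```

Run:
```python
from h import *
rel(483.4,141.5,178.7,28.4)
```

```text
t 6.03 p [485.2 142.2 224.5] yaw 28.58 turn deg [-0.02  0.11  0.18] shift cm [-0.18 -0.02  4.58] w 26.164658140795915 F [ 0.07 -0.42 -2.47] g 24.999973475933075 q [ 0.28  0.16  1.87 -0.    1.11  1.35]
```

Request:
{"fn": "servo_tool", "kwargs": {"moves": [0,0,0,-0.2,0,0.6,1,0,0,0,0,0,1,1,0,0,0,0,0,1,1,0,0,0,0,0,1,1,0,0,0,0,0,0.6,1,0,0,0,0,0,0.4,1,0,0,0,0,0,0,1,0,0,0,0,0,0,1]}}

```text
t: 6.7
eef_pos: [484.4, 139.9, 179.4]
eef_rot: [[0.88, 0.475, -0.0], [0.475, -0.88, -0.0], [-0.0, -0.0, -1.0]]
wrist_force: [-0.3, -0.3, -1.7]
gripper_width: 25.8
grasp_force: 25.0
```

Run:
```python
from h import *
rel(531.8,167.7,178.7,28.4)
o=[]
for n in('side','top'):
    im,d,K,V=grab(n); np.savez(f'{n}2.npz',im=im,d=d,K=K,V=V)
    u,v=proj(np.array([510,155,110.]),K,V).astype(int); u0,v0=u-40,v-40
    o.append(cv2.resize(im[v0:v+40,u0:u+40],(400,400),interpolation=2))
    p=get_obs()['eef_pos']; x=np.array([.88,.476,0])
    for nm,q in dict(lip=p+18*x-[0,0,26.2+47.7],bowl=p-[0,0,26.2+62.7],rear=p-17*x-[0,0,26.2+40],flangefront=p+27*x-[0,0,23],peak=np.array([531.8,167.7,120])).items(): print(n,nm,((proj(q,K,V)-[u0,v0])*5).round())
    C=cloud(d,K,V); C[d==0]=np.nan; P=C.reshape(-1,3)
    m=(np.hypot(P[:,0]-531.8,P[:,1]-167.7)<50)&(P[:,2]>104)&(P[:,2]<123)
    # keep near hoop plane
    m&=abs((P[:,:2]-[531.8,167.7])@x[:2])<12
    q=P[m]; pk=q[q[:,2]>116]; print(n,m.sum(),cv2.fitLine(q[:,:2].astype(np.float32),cv2.DIST_HUBER,0,.01,.01).ravel().round(2) if m.sum()>3 else '',pk.mean(0).round(1) if len(pk) else '')
cv2.imwrite('pics/appr.png',np.hstack(o)[...,::-1])
```

```text
t 6.7 p [484.4 139.9 179.4] yaw 28.39 turn deg [-0.    0.02 -0.01] shift cm [ 5.49 -0.19  0.07] w 25.764304465128063 F [-0.29 -0.31 -1.66] g 24.99980717897415 q [ 0.28  0.21  1.92 -0.    1.01  1.35]
side lip [224. 207.]
side bowl [257. 224.]
side rear [287. 185.]
side flangefront [204. 130.]
side peak [155. 198.]
side 43 [ 4.8000e-01 -8.8000e-01  5.2971e+02  1.7105e+02] [529.9 170.6 120.1]
top lip [219. 223.]
top bowl [243. 260.]
top rear [251. 288.]
top flangefront [189. 192.]
top peak [174. 153.]
top 8 [ 4.6000e-01 -8.9000e-01  5.4894e+02  1.3675e+02]
```

View pics/appr.png

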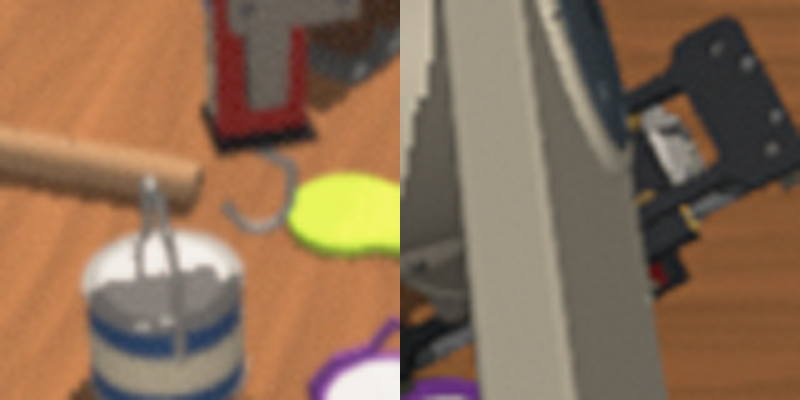

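The side crop shows the hook lip at about (230,207), bowl bottom (257,230) and hoop apex (150,182). Bar height falls inside the mouth window. I'll move in along tool x.

Request:
{"fn": "servo_tool", "kwargs": {"moves": [0,0,0,0.5,-0.2,0,1,0,0,0,0.8,0,0,1,0,0,0,0.8,0,0,1,0,0,0,0.8,0,0,1,0,0,0,0.8,0,0,1,0,0,0,0.8,0,0,1,0,0,0,0.7,0,0,1,0,0,0,0.3,0,0,1,0,0,0,0,0,0,1,0,0,0,0,0,0,1]}}

```text
t: 7.63
eef_pos: [531.6, 168.0, 179.4]
eef_rot: [[0.88, 0.476, -0.001], [0.476, -0.88, -0.0], [-0.001, -0.0, -1.0]]
wrist_force: [0.4, 0.3, -2.2]
gripper_width: 26.1
grasp_force: 25.0
```

Run:
```python
from h import *
rel(531.8,167.7,178.7,28.4)
n='side'; im,d,K,V=grab(n); np.savez(f'{n}3.npz',im=im,d=d,K=K,V=V)
u,v=proj(np.array([525,165,120.]),K,V).astype(int); u0,v0=u-40,v-40
p=get_obs()['eef_pos']; x=np.array([.88,.476,0])
for nm,q in dict(lip=p+18*x-[0,0,26.2+47.7],bowl=p-[0,0,26.2+62.7],peak=np.array([531.8,167.7,120])).items(): print(n,nm,((proj(q,K,V)-[u0,v0])*7.5).round())
cv2.imwrite('pics/in.png',cv2.resize(im[v0:v+40,u0:u+40],(600,600),interpolation=2)[...,::-1])
```

```text
t 7.63 p [531.6 168.  179.4] yaw 28.41 turn deg [-0.01  0.04  0.01] shift cm [0.   0.03 0.07] w 26.059082606626383 F [ 0.42  0.25 -2.17] g 24.999859035015106 q [ 0.3   0.29  1.81 -0.    1.04  1.38]
side lip [238. 345.]
side bowl [290. 372.]
side peak [286. 304.]
```

View pics/in.png

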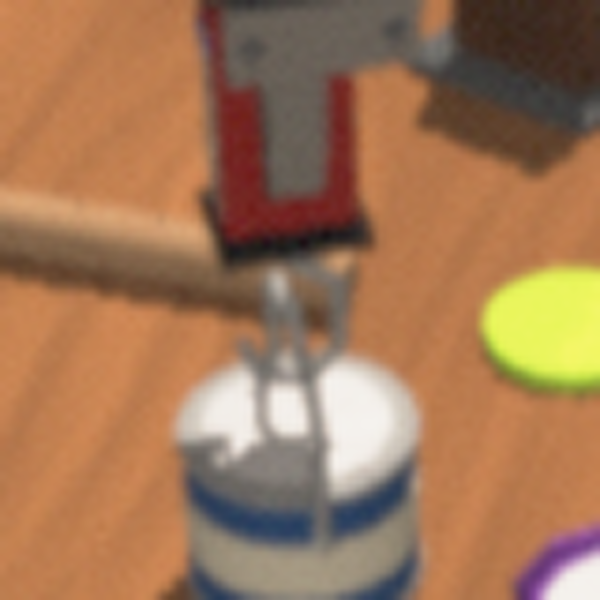

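The apex (278,280) lies over the bowl (300,375), between the lip (245,350) and the rear limb (340,330). I'll raise 40 mm slowly, which cannot lift even the lightest tin, then continue in small steps watching force and lid height.

Request:
{"fn": "servo_tool", "kwargs": {"moves": [0,0,0,0,0,-0.4,1,0,0,0,0,0,-0.5,1,0,0,0,0,0,-0.5,1,0,0,0,0,0,-0.5,1,0,0,0,0,0,-0.5,1,0,0,0,0,0,-0.5,1,0,0,0,0,0,-0.5,1,0,0,0,0,0,-0.4,1,0,0,0,0,0,-0.2,1,0,0,0,0,0,0,1]}}

```text
t: 8.52
eef_pos: [531.8, 167.9, 220.0]
eef_rot: [[0.88, 0.476, 0.0], [0.476, -0.88, -0.0], [0.0, 0.0, -1.0]]
wrist_force: [0.9, -1.4, -3.9]
gripper_width: 25.7
grasp_force: 25.0
```

```bash
cat > lid.py <<'E'
from h import *
def lidz(im,d,K,V):
    C=cloud(d,K,V); C[d==0]=np.nan
    h=cv2.cvtColor(im,cv2.COLOR_RGB2HSV); r=np.linalg.norm(C[...,:2]-[531.8,167.7],axis=-1)
    m=(r<40)&(C[...,2]>55)&(C[...,2]<95)
    z=C[...,2][m]; band=(r<60)&(h[...,0]>100)&(h[...,0]<125)&(h[...,1]>110)&(C[...,2]>0)&(C[...,2]<80)
    v,u=np.nonzero(band)
    return np.median(z).round(2),m.sum(),'band rows',v.mean().round(2),v.min(),v.max(),len(v),'C',C[band].mean(0).round(1)
if __name__=='__main__':
    for f in('side0.npz','side3.npz'):
        A=np.load(f); print(f,*lidz(A['im'],A['d'],A['K'],A['V']))
    rel(531.8,167.7,178.7,28.4)
    F=[]
    for i in range(3):
        g=grab('side'); F.append(get_obs()['wrist_force'][2]); print(*lidz(*g))
    print('Fz',np.round(F,2),'hook-free TCP rise from 179.4')
E
python3 lid.py
```

```text
side0.npz 67.62 397 band rows 273.93 264 282 85 C [521.9 202.4  33.1]
side3.npz 67.63 396 band rows 273.79 264 282 87 C [520.7 202.1  33.6]
t 8.52 p [531.8 167.9 220. ] yaw 28.4 turn deg [ 0.01 -0.02  0.  ] shift cm [-0.02  0.02  4.13] w 25.702697608921557 F [ 0.86 -1.39 -3.93] g 24.999979734420776 q [ 0.3   0.24  1.77 -0.    1.12  1.38]
67.46 388 band rows 273.84 264 282 90 C [520.7 202.3  33.6]
67.52 392 band rows 273.92 264 282 91 C [520.6 202.4  33.5]
67.57 395 band rows 273.76 264 281 87 C [520.5 201.4  33.2]
Fz [-3.43 -3.27 -3.87] hook-free TCP rise from 179.4
```

Request:
{"fn": "servo_tool", "kwargs": {"moves": [0,0,0,0,0,-0.2,1,0,0,0,0,0,-0.2,1,0,0,0,0,0,-0.2,1,0,0,0,0,0,-0.2,1,0,0,0,0,0,0,1,0,0,0,0,0,0,1]}}

```text
t: 9.17
eef_pos: [531.7, 167.9, 227.6]
eef_rot: [[0.88, 0.476, 0.0], [0.476, -0.88, -0.0], [-0.0, 0.0, -1.0]]
wrist_force: [0.4, -0.0, -4.2]
gripper_width: 26.2
grasp_force: 25.0
```

```bash
python3 lid.py|tail -5
```

```text
t 9.17 p [531.7 167.9 227.6] yaw 28.4 turn deg [0. 0. 0.] shift cm [-0.    0.02  4.89] w 26.22801669646854 F [ 0.4  -0.03 -4.24] g 25.00008523464203 q [ 0.3   0.24  1.77 -0.    1.14  1.38]
67.51 400 band rows 273.17 264 281 87 C [521.1 201.9  35.6]
67.6 399 band rows 273.62 264 282 89 C [520.5 202.3  34.4]
67.58 397 band rows 273.64 264 282 85 C [520.2 202.   34.2]
Fz [-5.02 -4.64 -4.44] hook-free TCP rise from 179.4
```

Request:
{"fn": "servo_tool", "kwargs": {"moves": [0,0,0,0,0,-0.2,1,0,0,0,0,0,-0.2,1,0,0,0,0,0,-0.1,1,0,0,0,0,0,0,1,0,0,0,0,0,0,1]}}

```text
t: 9.73
eef_pos: [531.7, 168.0, 232.6]
eef_rot: [[0.88, 0.476, 0.0], [0.476, -0.88, 0.0], [0.0, 0.0, -1.0]]
wrist_force: [1.1, -0.1, -5.3]
gripper_width: 25.9
grasp_force: 25.0
```

```bash
python3 lid.py|tail -5
```

```text
t 9.73 p [531.7 168.  232.6] yaw 28.4 turn deg [ 0. -0.  0.] shift cm [-0.01  0.03  5.39] w 25.89412502149406 F [ 1.06 -0.09 -5.32] g 25.000066459178925 q [0.3  0.23 1.76 0.   1.15 1.38]
67.37 400 band rows 273.73 264 282 88 C [520.1 202.4  34.2]
67.53 394 band rows 273.64 264 282 90 C [519.7 202.1  34.3]
67.37 396 band rows 273.52 264 282 86 C [520.7 202.3  34.7]
Fz [-5.43 -5.32 -4.97] hook-free TCP rise from 179.4
```

Not lifted yet; I'll keep going in 8 mm steps.

Request:
{"fn": "servo_tool", "kwargs": {"moves": [0,0,0,0,0,-0.2,1,0,0,0,0,0,-0.2,1,0,0,0,0,0,-0.2,1,0,0,0,0,0,-0.2,1,0,0,0,0,0,0,1,0,0,0,0,0,0,1]}}

```text
t: 10.38
eef_pos: [531.7, 168.0, 240.7]
eef_rot: [[0.88, 0.476, 0.0], [0.476, -0.88, 0.0], [0.0, -0.0, -1.0]]
wrist_force: [-1.1, -1.1, -6.6]
gripper_width: 25.7
grasp_force: 25.0
```

```bash
python3 lid.py|tail -5
```

```text
t 10.38 p [531.7 168.  240.7] yaw 28.4 turn deg [-0.   -0.01  0.  ] shift cm [-0.01  0.03  6.2 ] w 25.70223794286614 F [-1.15 -1.12 -6.56] g 24.999967217445374 q [0.3  0.22 1.75 0.   1.17 1.38]
67.57 395 band rows 273.51 264 282 83 C [521.2 202.1  34.5]
67.57 397 band rows 273.36 264 282 90 C [520.6 201.7  34.8]
67.49 405 band rows 273.5 264 281 86 C [520.4 201.7  34.4]
Fz [-6.31 -6.72 -6.4 ] hook-free TCP rise from 179.4
```

Request:
{"fn": "servo_tool", "kwargs": {"moves": [0,0,0,0,0,-0.2,1,0,0,0,0,0,-0.2,1,0,0,0,0,0,-0.2,1,0,0,0,0,0,-0.2,1,0,0,0,0,0,0,1,0,0,0,0,0,0,1]}}

```text
t: 11.03
eef_pos: [531.8, 168.0, 248.7]
eef_rot: [[0.88, 0.476, 0.0], [0.476, -0.88, 0.0], [0.0, -0.0, -1.0]]
wrist_force: [0.5, -1.2, -6.8]
gripper_width: 25.9
grasp_force: 25.0
```

```bash
python3 lid.py|tail -5
```

```text
t 11.03 p [531.8 168.  248.7] yaw 28.4 turn deg [-0.   -0.01  0.  ] shift cm [-0.02  0.03  7.  ] w 25.869578560455686 F [ 0.54 -1.23 -6.79] g 24.99988943338394 q [0.3  0.22 1.74 0.   1.18 1.38]
67.79 395 band rows 273.62 264 281 84 C [519.6 201.5  33.9]
67.54 399 band rows 273.54 264 282 89 C [519.8 201.8  34.4]
67.74 395 band rows 273.61 264 282 84 C [521.3 202.6  34.6]
Fz [-6.46 -7.62 -6.73] hook-free TCP rise from 179.4
```

Request:
{"fn": "servo_tool", "kwargs": {"moves": [0,0,0,0,0,-0.2,1,0,0,0,0,0,-0.2,1,0,0,0,0,0,-0.2,1,0,0,0,0,0,0,1,0,0,0,0,0,0,1]}}

```text
t: 11.6
eef_pos: [531.9, 168.0, 254.8]
eef_rot: [[0.88, 0.476, 0.0], [0.476, -0.88, 0.0], [0.0, 0.0, -1.0]]
wrist_force: [-0.6, 0.0, -6.9]
gripper_width: 25.9
grasp_force: 25.0
```

```bash
python3 lid.py|tail -5
```

```text
t 11.6 p [531.9 168.  254.8] yaw 28.4 turn deg [ 0.   -0.02  0.  ] shift cm [-0.02  0.03  7.61] w 25.943371538182014 F [-0.57  0.02 -6.86] g 24.99986618757248 q [0.3  0.21 1.73 0.   1.2  1.38]
70.22 400 band rows 273.09 264 281 87 C [520.4 202.8  36.7]
69.77 393 band rows 272.99 264 281 87 C [520.6 202.3  36.6]
69.52 396 band rows 273.2 264 281 88 C [519.5 202.3  36.1]
Fz [-6.33 -6.09 -7.75] hook-free TCP rise from 179.4
```

The tin is about 2 mm clear. I'll raise 8 mm more, then hold for over a second.

Request:
{"fn": "servo_tool", "kwargs": {"moves": [0,0,0,0,0,-0.1,1,0,0,0,0,0,-0.1,1,0,0,0,0,0,-0.2,1,0,0,0,0,0,-0.2,1,0,0,0,0,0,-0.1,1,0,0,0,0,0,-0.1,1,0,0,0,0,0,0,1,0,0,0,0,0,0,1]}}

```text
t: 12.42
eef_pos: [531.8, 168.0, 262.6]
eef_rot: [[0.88, 0.476, 0.0], [0.476, -0.88, 0.0], [0.0, -0.0, -1.0]]
wrist_force: [0.2, 1.7, -7.0]
gripper_width: 26.1
grasp_force: 25.0
```

```bash
python3 lid.py|tail -5
```

```text
t 12.42 p [531.8 168.  262.6] yaw 28.4 turn deg [-0. -0.  0.] shift cm [-0.01  0.03  8.39] w 26.05094691903489 F [ 0.23  1.66 -7.  ] g 24.99985009431839 q [0.3  0.2  1.72 0.   1.21 1.38]
76.89 416 band rows 271.13 262 279 87 C [520.6 202.1  42.8]
76.46 403 band rows 271.26 262 279 88 C [520.4 202.4  42.6]
76.11 409 band rows 271.28 262 279 90 C [520.2 202.5  42.6]
Fz [-7.38 -6.75 -7.13] hook-free TCP rise from 179.4
```

Request:
{"fn": "servo_tool", "kwargs": {"moves": [0,0,0,0,0,0,1,0,0,0,0,0,0,1,0,0,0,0,0,0,1,0,0,0,0,0,0,1,0,0,0,0,0,0,1,0,0,0,0,0,0,1,0,0,0,0,0,0,1,0,0,0,0,0,0,1,0,0,0,0,0,0,1,0,0,0,0,0,0,1]}}

```text
t: 13.4
eef_pos: [531.8, 168.0, 262.6]
eef_rot: [[0.88, 0.476, -0.0], [0.476, -0.88, 0.0], [0.0, -0.0, -1.0]]
wrist_force: [-0.5, -0.2, -6.7]
gripper_width: 25.9
grasp_force: 25.0
```

```bash
python3 lid.py|tail -5
```

```text
t 13.4 p [531.8 168.  262.6] yaw 28.4 turn deg [-0. -0.  0.] shift cm [-0.01  0.03  8.39] w 25.902378594789372 F [-0.47 -0.19 -6.67] g 24.999878704547882 q [0.3  0.2  1.72 0.   1.21 1.38]
76.73 409 band rows 271.26 262 279 87 C [520.9 202.9  42.9]
76.72 420 band rows 270.82 262 279 89 C [520.4 202.5  44.2]
76.67 406 band rows 271.11 262 279 91 C [521.3 202.4  43. ]
Fz [-8.08 -7.82 -8.18] hook-free TCP rise from 179.4
```

Request:
{"fn": "servo_tool", "kwargs": {"moves": [0,0,0,0,0,0,1,0,0,0,0,0,0,1,0,0,0,0,0,0,1,0,0,0,0,0,0,1,0,0,0,0,0,0,1,0,0,0,0,0,0,1,0,0,0,0,0,0,1,0,0,0,0,0,0,1,0,0,0,0,0,0,1,0,0,0,0,0,0,1]}}

```text
t: 14.38
eef_pos: [531.8, 168.0, 262.6]
eef_rot: [[0.88, 0.476, 0.0], [0.476, -0.88, 0.0], [0.0, -0.0, -1.0]]
wrist_force: [-0.5, -0.1, -8.0]
gripper_width: 26.0
grasp_force: 25.0
```

```bash
python3 lid.py|tail -5
```

```text
t 14.38 p [531.8 168.  262.6] yaw 28.4 turn deg [-0. -0.  0.] shift cm [-0.01  0.03  8.39] w 26.030530102100887 F [-0.47 -0.12 -7.96] g 24.999810755252838 q [0.3  0.2  1.72 0.   1.21 1.38]
76.65 405 band rows 270.95 261 279 91 C [520.6 202.5  43.7]
76.75 415 band rows 270.9 261 279 91 C [520.2 202.3  43.8]
76.67 406 band rows 270.92 262 279 86 C [521.  202.9  44. ]
Fz [-7.13 -7.3  -8.12] hook-free TCP rise from 179.4
```

The tin hung still about 9 mm clear for roughly 2 s. I'll lower it gently and sink the hook free of the bar.

Request:
{"fn": "servo_tool", "kwargs": {"moves": [0,0,0,0,0,0.1,1,0,0,0,0,0,0.15,1,0,0,0,0,0,0.15,1,0,0,0,0,0,0.15,1,0,0,0,0,0,0.15,1,0,0,0,0,0,0.15,1,0,0,0,0,0,0.15,1,0,0,0,0,0,0.2,1,0,0,0,0,0,0.2,1,0,0,0,0,0,0.2,1]}}

```text
t: 15.37
eef_pos: [531.8, 168.0, 246.5]
eef_rot: [[0.88, 0.476, 0.0], [0.476, -0.88, 0.0], [0.0, 0.0, -1.0]]
wrist_force: [-0.6, 0.6, -5.8]
gripper_width: 25.9
grasp_force: 25.0
```

Request:
{"fn": "servo_tool", "kwargs": {"moves": [0,0,0,0,0,0.4,1,0,0,0,0,0,0.4,1,0,0,0,0,0,0.4,1,0,0,0,0,0,0.4,1,0,0,0,0,0,0.4,1,0,0,0,0,0,0.4,1,0,0,0,0,0,0.4,1,0,0,0,0,0,0.4,1,0,0,0,0,0,0.4,1,0,0,0,0,0,0.4,1]}}

```text
t: 16.2
eef_pos: [531.9, 167.9, 206.4]
eef_rot: [[0.88, 0.476, 0.0], [0.476, -0.88, -0.0], [0.0, 0.0, -1.0]]
wrist_force: [0.1, -1.6, -3.1]
gripper_width: 25.5
grasp_force: 25.0
```

Request:
{"fn": "servo_tool", "kwargs": {"moves": [0,0,0,0,0,0.4,1,0,0,0,0,0,0.4,1,0,0,0,0,0,0.4,1,0,0,0,0,0,0.4,1,0,0,0,0,0,0.4,1,0,0,0,0,0,0.4,1,0,0,0,0,0,0.1,1,0,0,0,0,0,0,1,0,0,0,0,0,0,1]}}

```text
t: 16.95
eef_pos: [531.8, 168.0, 181.6]
eef_rot: [[0.88, 0.476, -0.0], [0.476, -0.88, 0.0], [0.0, -0.0, -1.0]]
wrist_force: [0.0, -0.6, -2.2]
gripper_width: 26.2
grasp_force: 25.0
```

Run:
```python
from h import *; from lid import lidz
rel(531.8,167.7,180,28.4)
n='side'; g=grab(n); im,d,K,V=g; print(*lidz(*g))
u,v=proj(np.array([525,165,120.]),K,V).astype(int); u0,v0=u-40,v-40
cv2.imwrite('pics/out.png',cv2.resize(im[v0:v+40,u0:u+40],(600,600),interpolation=2)[...,::-1])
```

```text
t 16.95 p [531.8 168.  181.6] yaw 28.4 turn deg [-0. -0. -0.] shift cm [-0.02  0.03  0.16] w 26.24708317628224 F [ 0.04 -0.59 -2.2 ] g 24.999879598617554 q [0.3  0.28 1.81 0.   1.05 1.38]
67.23 388 band rows 273.98 264 282 90 C [519.8 201.9  33. ]
```

View pics/out.png

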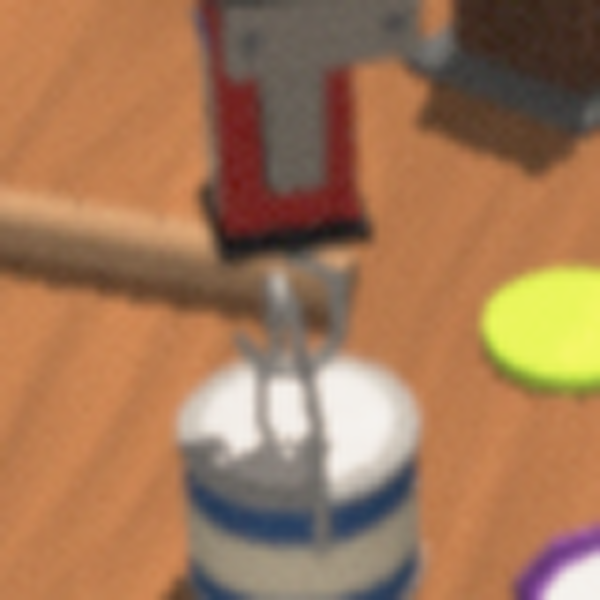

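The picture is the same as at entry: tin standing, bar free in the mouth with the apex at (278,278). I'll back out and return.

Request:
{"fn": "servo_tool", "kwargs": {"moves": [0,0,0,0,0,0.2,1,0,0,0,-0.4,0,0,1,0,0,0,-0.7,0,0,1,0,0,0,-0.8,0,0,1,0,0,0,-0.8,0,0,1,0,0,0,-0.8,0,0,1,0,0,0,-0.8,0,0,1,0,0,0,-0.8,0,0,1,0,0,0,-0.8,0,0,1,0,0,0,0,0,0,1]}}

```text
t: 17.83
eef_pos: [478.2, 139.1, 179.5]
eef_rot: [[0.88, 0.475, -0.001], [0.475, -0.88, -0.0], [-0.001, -0.0, -1.0]]
wrist_force: [-0.2, 0.3, -0.9]
gripper_width: 25.9
grasp_force: 25.0
```

Request:
{"fn": "servo_tool", "kwargs": {"moves": [0,0,0,0,0,-1,1,0,0,0,0,0,-1.5,1,0,0,0,0,0,-1.5,1,0,0,0,0,0,-1,1,0,0,0,0,0,0,1]}}

```text
t: 18.25
eef_pos: [481.6, 140.5, 232.3]
eef_rot: [[0.88, 0.476, 0.004], [0.476, -0.88, 0.001], [0.004, 0.001, -1.0]]
wrist_force: [-0.7, -0.6, -2.0]
gripper_width: 25.7
grasp_force: 25.0
```

Run:
```python
from h import *; from lid import lidz
rel(525.5,-196,231,28.4); print(*lidz(*grab('side')))
```

```text
t 18.25 p [481.6 140.5 232.3] yaw 28.41 turn deg [ 0.05 -0.25  0.01] shift cm [-12.15  31.68   0.1 ] w 25.68745730560395 F [-0.71 -0.6  -1.97] g 24.999870657920837 q [0.28 0.14 1.88 0.   1.12 1.36]
67.45 392 band rows 273.24 263 282 96 C [519.9 201.8  35.5]
```

Request:
{"fn": "servo_tool", "kwargs": {"moves": [0,0,0,-0.6,1.5,0,1,0,0,0,-1.1,3,0,1,0,0,0,-1.1,3,0,1,0,0,0,-1.1,3,0,1,0,0,0,-1.1,3,0,1,0,0,0,-1.2,3,0,1,0,0,0,-1.2,3,0,1,0,0,0,-1.2,3,0,1,0,0,0,-1.2,3,0,1,0,0,0,-1.2,3,0,1]}}

```text
t: 19.13
eef_pos: [518.3, -164.6, 228.6]
eef_rot: [[0.88, 0.476, -0.001], [0.476, -0.88, 0.0], [-0.001, -0.001, -1.0]]
wrist_force: [0.7, 0.9, -2.0]
gripper_width: 25.9
grasp_force: 25.0
```

Request:
{"fn": "servo_tool", "kwargs": {"moves": [0,0,5,-0.9,2,0,1,0,0,5,0,0,0,1,0,0,5,0,0,0,1,0,0,5,0,0,0,1,0,0,5,0,0,0,1,0,0,5,0,0,0,1,0,0,5,0,0,0,1,0,0,5,0,0,0,1,0,0,5,0,0,0,1,0,0,5,0,0,0,1]}}

```text
t: 19.97
eef_pos: [519.9, -184.8, 228.5]
eef_rot: [[0.928, -0.372, -0.001], [-0.372, -0.928, 0.001], [-0.002, 0.0, -1.0]]
wrist_force: [0.5, 0.9, -1.8]
gripper_width: 26.0
grasp_force: 25.0
```

Request:
{"fn": "servo_tool", "kwargs": {"moves": [0,0,0,0,0,0,1,0,0,0,0,0,0,1,0,0,0,0,0,0,1]}}

```text
t: 20.22
eef_pos: [520.1, -184.9, 229.1]
eef_rot: [[0.931, -0.365, -0.001], [-0.365, -0.931, 0.0], [-0.001, 0.0, -1.0]]
wrist_force: [-0.4, 0.6, -1.1]
gripper_width: 25.7
grasp_force: 25.0
```

Run:
```python
from h import *
rel(525.5,-196,127.5,-21.6)
```

```text
t 20.22 p [ 520.1 -184.9  229.1] yaw -21.43 turn deg [0.   0.05 0.17] shift cm [ 0.92  0.84 10.16] w 25.72056484322786 F [-0.38  0.64 -1.11] g 24.99984920024872 q [-0.34  0.23  1.77  0.    1.14  1.6 ]
```

Request:
{"fn": "servo_tool", "kwargs": {"moves": [0,0,0,0.9,0.8,0,1,0,0,0,0,0,0,1,0,0,0,0,0,0,1]}}

```text
t: 20.47
eef_pos: [526.1, -196.4, 229.5]
eef_rot: [[0.93, -0.368, 0.0], [-0.368, -0.93, -0.0], [0.0, 0.0, -1.0]]
wrist_force: [-0.6, 0.3, -2.8]
gripper_width: 26.0
grasp_force: 25.0
```

Run:
```python
from h import *
rel(525.8,-195.4,127.5,-21.6)
```

```text
t 20.47 p [ 526.1 -196.4  229.5] yaw -21.59 turn deg [ 0.01 -0.01  0.01] shift cm [-0.07 -0.09 10.2 ] w 25.993029151517753 F [-0.58  0.3  -2.82] g 24.999783039093018 q [-0.36  0.24  1.76 -0.    1.15  1.59]
```

Request:
{"fn": "servo_tool", "kwargs": {"moves": [0,0,0,-0.1,-0.1,0.8,1,0,0,0,0,0,1.2,1,0,0,0,0,0,1.2,1,0,0,0,0,0,1.2,1,0,0,0,0,0,1.2,1,0,0,0,0,0,1.2,1,0,0,0,0,0,1,1,0,0,0,0,0,0.8,1,0,0,0,0,0,0.4,1,0,0,0,0,0,0,1]}}

```text
t: 21.3
eef_pos: [524.7, -194.2, 138.5]
eef_rot: [[0.93, -0.368, -0.001], [-0.368, -0.93, 0.001], [-0.002, 0.0, -1.0]]
wrist_force: [0.3, 0.1, -1.4]
gripper_width: 25.7
grasp_force: 25.0
```

Request:
{"fn": "servo_tool", "kwargs": {"moves": [0,0,0,0,0,0.3,1,0,0,0,0,0,0.2,1,0,0,0,0,0,0,1]}}

```text
t: 21.55
eef_pos: [525.3, -194.5, 134.7]
eef_rot: [[0.93, -0.368, 0.0], [-0.368, -0.93, -0.0], [0.0, -0.0, -1.0]]
wrist_force: [-0.4, 0.1, -2.5]
gripper_width: 26.2
grasp_force: 25.0
```

Run:
```python
from h import *
rel(525.8,-195.4,126.2,-21.6)
n='side'; im,d,K,V=grab(n)
u,v=proj(np.array([526,-195,125.]),K,V).astype(int)
cv2.imwrite('pics/seat.png',cv2.resize(im[v-40:v+40,u-40:u+40],(600,600),interpolation=2)[...,::-1])
```

```text
t 21.55 p [ 525.3 -194.5  134.7] yaw -21.6 turn deg [-0.   -0.02  0.  ] shift cm [0.08 0.07 0.85] w 26.189871879270022 F [-0.36  0.1  -2.46] g 24.99984562397003 q [-0.36  0.34  1.85  0.    0.95  1.59]
```

View pics/seat.png

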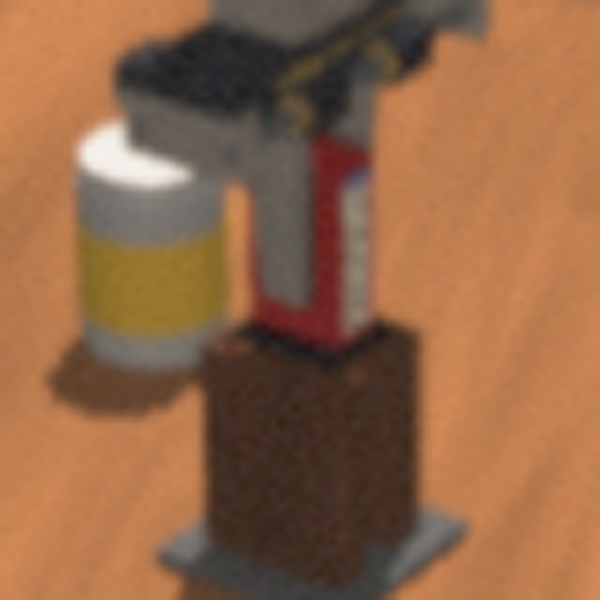

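The hook is in the slot and the flange is about to drop between the rims (flange edge near (330,350)). I'll lower the rest slowly.

Request:
{"fn": "servo_tool", "kwargs": {"moves": [0,0,0,0,0,0.2,1,0,0,0,0,0,0.2,1,0,0,0,0,0,0.2,1,0,0,0,0,0,0.15,1,0,0,0,0,0,0,1,0,0,0,0,0,0,1]}}

```text
t: 22.1
eef_pos: [525.0, -194.4, 126.9]
eef_rot: [[0.93, -0.368, -0.0], [-0.368, -0.93, 0.0], [-0.0, -0.0, -1.0]]
wrist_force: [0.1, 1.2, -1.7]
gripper_width: 26.1
grasp_force: 25.0
```

Run:
```python
from h import *
rel(525.8,-195.4,126.2,-21.6)
```

```text
t 22.1 p [ 525.  -194.4  126.9] yaw -21.6 turn deg [-0.    0.02  0.  ] shift cm [0.11 0.07 0.07] w 26.064788925396552 F [ 0.12  1.15 -1.66] g 24.999834895133972 q [-0.36  0.35  1.85  0.    0.94  1.59]
```

Now down the last 0.8 mm, then open gently, rise and verify.

Request:
{"fn": "servo_tool", "kwargs": {"moves": [0,0,0,0,0,0.08,1,0,0,0,0,0,0,1,0,0,0,0,0,0,0.3,0,0,0,0,0,0,0.1,0,0,0,0,0,0,-0.1,0,0,0,0,0,0,-0.2,0,0,0,0,0,0,-0.2,0,0,0,0,0,0,-0.2]}}

```text
t: 22.77
eef_pos: [525.2, -194.4, 126.4]
eef_rot: [[0.93, -0.368, 0.0], [-0.368, -0.93, -0.0], [0.0, -0.0, -1.0]]
wrist_force: [0.1, 0.2, -0.3]
gripper_width: 55.3
grasp_force: 0.0
```

Request:
{"fn": "servo_tool", "kwargs": {"moves": [0,0,0,0,0,-1,-0.2,0,0,0,0,0,-2,-0.2,0,0,0,0,0,-2.5,-0.2,0,0,0,0,0,-2.5,-0.2,0,0,0,0,0,-2.5,-0.2,0,0,0,0,0,-2.5,-0.2,0,0,0,0,0,-1,-0.2,0,0,0,0,0,0,-0.2,0,0,0,0,0,0,-0.2,0,0,0,0,0,0,-0.2]}}

```text
t: 23.6
eef_pos: [524.3, -194.1, 264.8]
eef_rot: [[0.93, -0.368, -0.002], [-0.368, -0.93, 0.001], [-0.002, 0.0, -1.0]]
wrist_force: [0.0, -0.0, 0.0]
gripper_width: 55.1
grasp_force: 0.0
```

Run:
```python
from h import *; from lid import lidz
rel(525.8,-195.4,126.2,-21.6)
im,d,K,V=grab('side'); print(*lidz(im,d,K,V))
C=cloud(d,K,V); C[d==0]=np.nan; P=C.reshape(-1,3)
S=np.hypot(P[:,0]-526,P[:,1]+195)<45
for a,b in((184,196),(120,196)):
    m=S&(P[:,2]>a)&(P[:,2]<b); print(m.sum(),cv2.minAreaRect(P[m][:,:2].astype(np.float32)),np.median(P[m],0).round(1))
T=(np.hypot(P[:,0]-531,P[:,1]-168)<60)&(P[:,2]>62)&(P[:,2]<71); print('lid',cv2.minEnclosingCircle(P[T][:,:2].astype(np.float32)))
u,v=proj(np.array([526,-195,145.]),K,V).astype(int)
cv2.imwrite('pics/end.png',cv2.resize(im[v-40:v+40,u-40:u+40],(600,600),interpolation=2)[...,::-1])
```

```text
t 23.6 p [ 524.3 -194.1  264.8] yaw -21.6 turn deg [0.   0.12 0.  ] shift cm [ 0.22  0.07 13.86] w 55.09350758472928 F [ 0.03 -0.02  0.01] g 0.0 q [-0.36  0.21  1.72  0.    1.22  1.59]
67.35 400 band rows 273.64 264 282 88 C [520.1 202.2  34.4]
85 ((525.0130615234375, -192.55722045898438), (27.992172241210938, 51.234371185302734), 68.63892364501953) [ 523.3 -189.5  189.8]
392 ((525.4242553710938, -190.1240692138672), (35.19017028808594, 54.18222427368164), 71.4246597290039) [ 521.7 -185.   160.4]
lid ((529.1547241210938, 167.69326782226562), 47.76679611206055)
```

View pics/end.png

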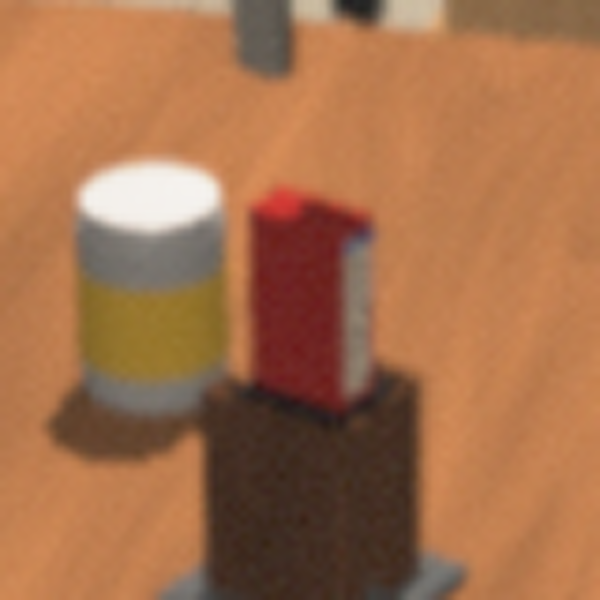

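The scale stands upright in its stand: top at 189.8 mm against 189.7 mm at the start, and within 2 mm of its starting position. The tin is back in place and the gripper is clear.

```bash
python3 -c "
from plant import job
print(job.hand_in())"
```

```text
the job is handed in; nothing more can be done
None
```

The job is handed in (no verdict was returned): the tin hung still about 9 mm clear of the bench for about 2 s, was lowered back where it stood and unhooked, and the scale is upright in its stand with the gripper clear.

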